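# Set the glaze needle of a spray gun: inner knob only

### The arm

A 7-joint arm with a two-finger parallel gripper is mounted at the origin on the work surface. World frame = base frame: x ahead of the robot, y to its left, z up, the work surface at z = 0. Lengths are in m, angles in rad, forces in N, time in s.
With the tool pointing down it reaches from about 0.4 to 0.85 m from the base axis. Payload 4.5 kg.
Tool frame: the origin (TCP) lies midway between the tips of the shut fingers; the grasp point (between the pads) lies 19 mm behind it (grasp_offset is the distance from the TCP to the grasp point, in m); z points along the fingers, y is the direction in which the jaws open and shut (so a half turn about z gives the same grasp; the last joint's range is limited). The gripper opens to 85 mm and grips with 20 to 120 N. Pads are 22 mm wide; open, the fingers measure 114 mm over their backs; the gripper's body (76 mm by 85 mm) begins 54 mm behind the grasp point. The pads swing forward as they close: fully open they stand 13 mm farther back than shut.
Start: joints at [-1.276, 0.689, -0.195, 1.565, 0.157, 0.902, -0.215], TCP at [0.161, 0.604, 0.206] pointing down, gripper open.
Joint ranges: [-3.01, 3.01], [-0.46, 2.08], [-1.47, 1.51], [0.13, 2.56], [-1, 4.14], [0.04, 2.09], [-2.66, 2.66]. Speed limits (rad/s): [2.57, 2.57, 3.14, 3.14, 3.14, 3.14, 3.14].

### API

Orientations are given as a unit quaternion [w, x, y, z].
In Python, from workcell import sense, capture, camera_model, hand_in, grasp_offset gives the robot as it stands.
- The arm moves only by the shell command python3 -m creep 'ROWS' [FORCE]. ROWS is JSON, a list of rows, each a list of 7 numbers: the shift along the tool's x, y, z in m, then the turn, a rotation vector about the tool's x, y, z in rad, then the closure in counts, from 0 (fully open) to 255 (shut). In form: [[dx, dy, dz, wx, wy, wz, hand], ...]. A call has 1 to 10 rows; each row shifts and turns the commanded pose from where the row before left it, along the tool's axes as they then stand; what a row does not reach is not made up. A row lasts 1/10 s, in which the tool goes at most 50 mm and 8.59 degrees, less where a joint would pass 70% of its speed; a pose out of reach is approached as far as the arm can. A call with a gripper value outside its range is refused whole. The fingers move at their own pace and stop on an object; FORCE is the grip in N (left out, the last holds). Time passes only in rows, so rows that do not move let the fingers close. It gives the time, the measured TCP pose, the force and the opening at its end, in the units of the state.
- sense(): the state, without advancing time (a new reading comes with each control period).
- capture(name): name is "scene" or "side" or "wrist"; returns (picture, depth): 480x640x3 uint8, blue, green, red; 480x640 float32, m along the optical axis (not along the pixel's ray), 0 where there is no reading.
- camera_model(name): a dict with "camera_matrix" (3x3 intrinsics, pixels), "origin" and "orientation" of the camera in the world; the wrist camera has in their place "T_tool_cam" (4x4, takes a point from camera to tool coordinates, whose origin is the TCP and whose axes are the flange's). Camera axes: x right, y up, looking along -z (the intrinsics and any distortion apply to the point x, -y, -z); pixel columns grow to the right and rows downward; lengths in m; the calibration is good to about 2 mm. A picture is of the moment at which its call begins: read the wrist's pose just before it. camera_model takes no time and is no camera call.
- hand_in(): hands the job in, once; it reports no verdict.
The state is a dict: "time_s": time; "joint_positions": joint angles; "joint_velocities": joint speeds; "joint_efforts": joint torques, N m; "position": TCP position; "tool_rot": TCP orientation; "force": force on the tool from outside, world axes, zero at the start; "ft_torque": the same for the moment, N m; "grip_width": opening from 0.0 (shut) to 1.0 (fully open).
Only numpy, scipy, OpenCV 4.12 (cv2) and the standard library are available. Lean on these libraries where they do the work, as an engineer would, in place of code of your own. Each camera call takes 0.05 s, during which the arm holds its last target. There are 200 camera calls.

### The job

Set the glaze needle on the spray gun: turn the small orange inner knob gently clockwise until you feel the needle come up snug on its seat, then open it again by a quarter turn and let go. Do not force the needle into its soft seat, do not let the black ring around the knob turn with it, and leave the things lying about where they are.

Things in the scene. Friction and masses are not known exactly. Their poses are not given: they have to be found in the camera images.
- spray_gun: Automatic glaze spray gun (aluminium, 54 mm thick) clamped upright, nozzle down, in a setting stand bolted to the bench. Origin on the bench on the gun's axis, z up. The stand's post (162 mm high) is 85 mm along +x; foot plate 190 x 130 x 12 mm. Outside 27 mm from the axis only a hose nipple (to 50 mm, 189 mm high) and lower parts.
- knob_grip (a point): Centre, half-way up, of the small orange fluted inner knob (needle adjuster) at the gun's upper end: round, 24 mm across, 18 mm high, axis upright, its lower end 1 mm above the black ring's top face. 231 mm above the bench; stays on the axis as the knob turns. Its own -x points along the white line on the knob's top.
- knob_top (a point): Centre of the orange knob's top face, 240 mm above the bench. Torque to feel at the knob, about its axis: 0.035 N m of friction while it runs free; once the needle meets its soft seat, about 2 N m more per rad turned on. Snug is 0.15 to 0.25 N m in all; over 0.35 N m on the seat spoils it.
- needle_knob (a joint): Angle of the orange knob, rad; grows clockwise seen from above (closing), falls anticlockwise (opening; stop at -1.05). It stays where it is left. The angle at which the needle meets its seat is not known beforehand: 0.6 to 2.9 rad clockwise of the start. The quarter turn (1.57 rad, within 25 degrees) counts from there.
- fan_ring (a joint): Angle of the black knurled outer ring (fan width), rad, clockwise from above positive. It turns very easily (0.025 N m) and is to keep its setting.
- ring_mark (a point): White mark on the top face of the black ring, 24 mm from the gun's axis, 221 mm above the bench. The ring is 54 mm across and 15 mm high, coaxial with the knob; its top face lies 19 mm below the knob's top, so fingers that grip the knob stand above it, and a touch on it while turning drags it round.
- bowl_mid (a point): Centre, half-way up, of a loose white bowl (bystander), 130 mm across, 45 mm high, on the bench.
- cup_mid (a point): Centre, half-way up, of a loose empty blue plastic cup (bystander), 68 mm across, 85 mm high, on the bench.
- cap_mid (a point): Centre, half-way up, of a loose spare brass air cap (bystander), 42 mm across, 24 mm high, on the bench.
- spanner: Loose steel spanner (bystander) lying flat on the bench, 140 mm long along its x axis; origin at its middle, on its underside.
Not all that is in view belongs to the job. There is more than one size of the spray_gun; the one meant has the size given above.

How it is judged:
On the way:
1. the needle is run in until it bears snugly on its seat (0.1 N m, 7 N at the needle's stop) (contact force between needle_tip and valve_seat above 7 N), for 0.1 s.
At the end, for the whole second after the job is handed in: The orange knob rests a quarter turn (90 degrees, give or take 25) open from where the needle first meets its seat; the black ring's mark is within 3 mm (7 degrees) of where it was; bowl, cup, spare cap and spanner are within 20 mm of where they were; the knob is let go and still (distance between needle_tip and valve_seat between 0.0194 and 0.0266 m and distance of ring_mark from where it was at the start of the episode below 0.003 m and velocity of joint needle_knob between -0.05 and 0.05 rad/s and distance of each of bowl_mid, cup_mid, cap_mid, spanner from where it was at the start of the episode below 0.02 m); the robot touches nothing.
It fails at once if the needle is forced into its seat (more than 0.35 N m, 25 N at the needle's stop) (contact force between needle_tip and valve_seat above 25 N).
It fails at once if the black outer ring is dragged more than 3 mm (7 degrees) from its setting (distance of ring_mark from where it was at the start of the episode above 0.003 m).
It fails at once if a bystander is moved more than 20 mm (distance of any of bowl_mid, cup_mid, cap_mid, spanner from where it was at the start of the episode above 0.02 m).
It also fails if it takes over 67 s, if anything falls off the work surface, if the arm or the gripper's body presses on something with over 40 N, if the wrist force passes 120 N, or if a joint passes its speed limit or range.

## Working session

There is one attempt and no reset: what is moved stays moved. The work goes in short steps, Python scripts to look and compute and a shell command to move; the robot and the scene stay as the last step left them, time stands still between calls to the robot, and variables do not carry over. Pictures are saved under pics/ and viewed, about 8 in all and at most 12, crops included, and the job is handed in when it is done.

```bash
mkdir -p pics; ls; python3 - <<'E'
from workcell import *
import cv2,numpy as np
print(sense(),grasp_offset if not callable(grasp_offset) else grasp_offset())
for n in("scene","side"):
    p,d=capture(n); cv2.imwrite(f"pics/{n}.png",p); np.save(f"pics/{n}_d.npy",d)
    print(n,camera_model(n))
print(camera_model("wrist"))
E
```

```text
pics
{'time_s': 0.0, 'joint_positions': array([-1.27620253,  0.68998668, -0.19450124,  1.56637723,  0.15728974,
        0.90250962, -0.21513409]), 'joint_velocities': array([ 0.00118049,  0.00215152,  0.00079638, -0.00194173, -0.00062397,
       -0.0015036 ,  0.00042369]), 'joint_efforts': array([-4.25319868e-04, -5.39609277e+01, -1.26657799e+00, -1.58540332e+01,
        9.14037810e-03,  9.40367725e-03, -3.07797691e-06]), 'position': array([0.16102836, 0.60315671, 0.20547325]), 'tool_rot': array([-5.30250499e-05,  1.30008684e-01,  9.91512405e-01, -9.43870346e-04]), 'force': array([-0.00483179, -0.29456942,  0.16486237]), 'ft_torque': array([-0.03230757, -0.02797955, -0.05184768]), 'grip_width': 0.9990181804236978} 0.0187
scene {'camera_matrix': array([[571.67616403,   0.        , 328.66512404],
       [  0.        , 571.67616403, 244.32711246],
       [  0.        ,   0.        ,   1.        ]]), 'origin': array([ 0.93587012, -0.57308395,  0.90620533]), 'orientation': array([0.886518  , 0.35955208, 0.10144503, 0.2729781 ])}
side {'camera_matrix': array([[558.10011463,   0.        , 315.42243839],
       [  0.        , 558.10011463, 237.73213295],
       [  0.        ,   0.        ,   1.        ]]), 'origin': array([ 0.14194536, -0.69733109,  0.64750137]), 'orientation': array([ 0.84123166,  0.48760576, -0.12002998, -0.20040641])}
{'camera_matrix': array([[383.37384556,   0.        , 313.49730013],
       [  0.        , 383.37384556, 238.21297982],
       [  0.        ,   0.        ,   1.        ]]), 'T_tool_cam': array([[-9.44442677e-04,  9.55396122e-01,  2.95325851e-01,
         7.47264240e-02],
       [ 9.99999409e-01,  1.06115214e-03, -2.34921945e-04,
        -4.74434494e-04],
       [-5.37829175e-04,  2.95325455e-01, -9.55396560e-01,
        -1.66982916e-01],
       [ 0.00000000e+00,  0.00000000e+00,  0.00000000e+00,
         1.00000000e+00]])}
```

View pics/scene.png

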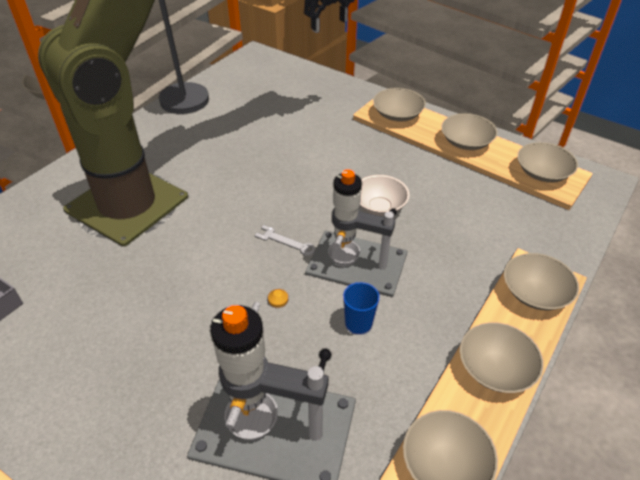

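View pics/side.png

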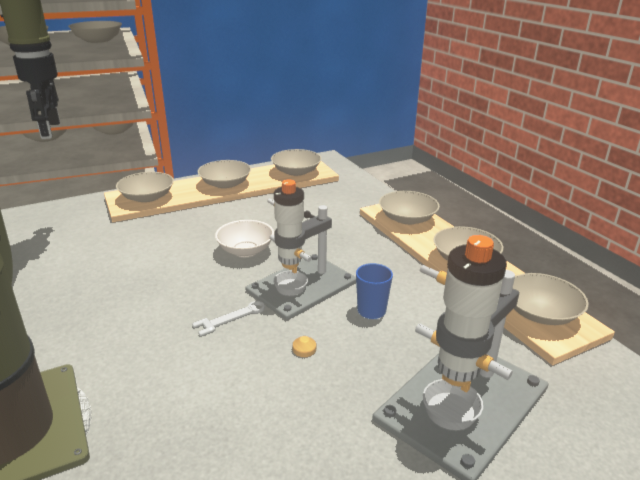

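Two guns are in view: a smaller one with its orange knob at scene (348,177) and side (289,186), and a larger one at scene (235,319) and side (479,248). The bowl, cup, cap and spanner are also visible. Depth will show which gun has the right size.

```bash
cat > h.py <<'E'
import numpy as np,cv2
from workcell import *
from scipy.spatial.transform import Rotation as R
def q(w): return R.from_quat([w[1],w[2],w[3],w[0]]).as_matrix()
def cloud(n,d,s=None):
    m=camera_model(n);K=m["camera_matrix"]
    v,u=np.mgrid[:480,:640]
    P=np.stack([(u-K[0,2])/K[0,0]*d,-(v-K[1,2])/K[1,1]*d,-d],-1)
    if n=="wrist":
        T=m["T_tool_cam"];P=P@T[:3,:3].T+T[:3,3]
        return P@q(s["tool_rot"]).T+s["position"]
    return P@q(m["orientation"]).T+m["origin"]
def orange(p):
    h=cv2.cvtColor(p,cv2.COLOR_BGR2HSV)
    return (h[...,0]<13)&(h[...,1]>190)&(h[...,2]>120)
E
python3 - <<'E'
from h import *
for n,boxes in(("scene",dict(small=(330,165,366,190),big=(215,300,255,335))),("side",dict(small=(278,176,300,196),big=(462,232,496,264)))):
    p=cv2.imread(f"pics/{n}.png");d=np.load(f"pics/{n}_d.npy");W=cloud(n,d);m=orange(p)&(d>0)
    for k,(a,b,c,e) in boxes.items():
        X=W[b:e,a:c][m[b:e,a:c]]; t=np.percentile(X[:,2],95); T=X[X[:,2]>t-.004]
        print(n,k,len(X),"ztop",t.round(4),"c",((T.max(0)+T.min(0))/2).round(4),"ext",np.ptp(T,axis=0).round(4))
    G=dict(scene=dict(post=(388,217),bowl=(378,200),cup=(360,300),cap=(278,297),sp=(285,240),post_b=(316,375)),side=dict(post=(322,212),bowl=(245,240),cup=(373,285),cap=(304,346),sp=(230,318)))[n]
    for k,(u,v) in G.items(): print(n,k,W[v,u].round(3))
E
```

```text
scene small 6 ztop 0.2395 c [0.5132 0.137  0.2379] ext [0.0102 0.0209 0.0033]
scene big 23 ztop 0.3074 c [ 0.5837 -0.259   0.3064] ext [0.0113 0.0215 0.0039]
scene post [0.6   0.152 0.161]
scene bowl [0.48  0.343 0.004]
scene cup [0.616 0.038 0.039]
scene cap [ 0.469 -0.031  0.016]
scene sp [0.381 0.109 0.008]
scene post_b [ 0.696 -0.226  0.204]Traceback (most recent call last):
  File "<stdin>", line 5, in <module>
    return _quantile_unchecked(
        a, q, axis, out, overwrite_input, method, keepdims, weights)
    return _ureduce(a,
                    func=_quantile_ureduce_func,
    ...<5 lines>...
                    overwrite_input=overwrite_input,
                    method=method)
    r = func(a, **kwargs)
    result = _quantile(arr,
                       quantiles=q,
    ...<2 lines>...
                       out=out,
                       weights=wgt)
    slices_having_nans = np.isnan(arr[-1, ...])
                                  ~~~^^^^^^^^^
IndexError: index -1 is out of bounds for axis 0 with size 0
```

```bash
python3 -m creep '[[-0.023,-0.018,-0.02,0,0,0,0],[-0.023,-0.018,-0.02,0,0,0,0],[-0.023,-0.018,-0.02,0,0,0,0],[-0.023,-0.018,-0.02,0,0,0,0],[-0.023,-0.018,-0.02,0,0,0,0],[-0.023,-0.018,-0.01,0,0,0,0],[-0.023,-0.018,0,0,0,0,0],[-0.023,-0.018,0,0,0,0,0],[-0.023,-0.018,0,0,0,0,0],[-0.023,-0.018,0,0,0,0,0]]' 20
python3 -m creep '[[-0.023,-0.018,0,0,0,0,0],[-0.023,-0.018,0,0,0,0,0],[-0.023,-0.018,0,0,0,0,0],[-0.023,-0.018,0,0,0,0,0],[-0.023,-0.018,0,0,0,0,0],[-0.023,-0.018,0,0,0,0,0],[-0.023,-0.018,0,0,0,0,0],[-0.023,-0.018,0,0,0,0,0],[0,0,0,0,0,0,0],[0,0,0,0,0,0,0]]'
python3 - <<'E'
from h import *
s=sense();print(s["joint_positions"].round(3),s["position"].round(4),s["ft_torque"].round(3),s["force"].round(2))
print(q(s["tool_rot"]).round(3))
p,d=capture("wrist");cv2.imwrite("pics/w1.png",p);W=cloud("wrist",d,s);m=orange(p)&(d>0)&(W[...,2]>.22)
X=W[m];t=np.median(X[:,2]);print(len(X),t);T=X[X[:,2]>t-.004];print((T.max(0)+T.min(0))/2,T.mean(0),np.ptp(T,axis=0));v,u=np.nonzero(m);print(u.mean(),v.mean())
E
```

```text
time_s: 1.1
position: [0.3374, 0.3694, 0.316]
tool_rot: [-0.0, 0.13, 0.992, -0.0]
force: [0.1, 0.7, 0.3]
grip_width: 0.999
time_s: 2.1
position: [0.4774, 0.1836, 0.3159]
tool_rot: [-0.001, 0.131, 0.991, -0.0]
force: [0.3, 0.1, 0.7]
grip_width: 1.003
[-0.342  0.409 -0.172  1.744  0.081  0.996  0.764] [0.4774 0.1836 0.3159] [0.02  0.063 0.015] [0.34 0.08 0.74]
[[-0.966  0.259 -0.001]
 [ 0.259  0.966 -0.   ]
 [ 0.001 -0.    -1.   ]]
78 0.23837148066337951
[0.51482364 0.13679324 0.23797761] [0.51085706 0.13942435 0.23799667] [0.02389832 0.02389717 0.00594135]
265.9102564102564 296.61538461538464
```

View pics/w1.png

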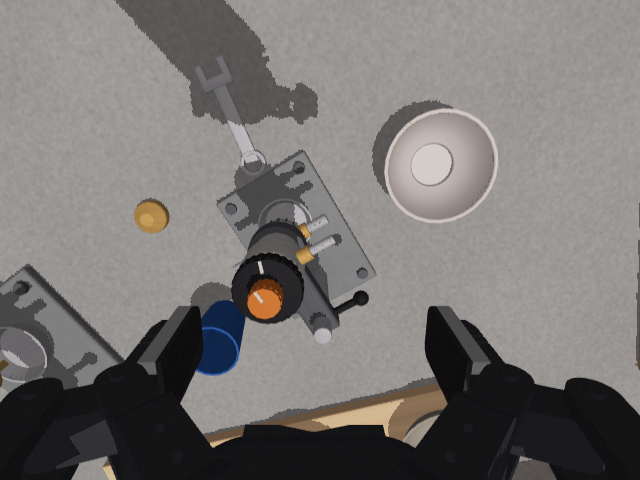

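The wrist view shows the knob at (265,297), with its white line pointing up-left, and the ring mark at (262,267). The nearby parts lie lower. I'll centre over the knob and wind the wrist back so it has room for the clockwise turn.

```bash
python3 -m creep '[[-0.024,-0.0178,0,0,0,0,120],[-0.0242,-0.0177,0,0,0,0,120],[0,0,0,0,0,-0.147,120],[0,0,0,0,0,-0.147,120],[0,0,0,0,0,-0.147,120],[0,0,0,0,0,-0.147,120],[0,0,0,0,0,-0.147,120],[0,0,0,0,0,-0.147,120],[0,0,0,0,0,-0.147,120],[0,0,0,0,0,-0.147,120]]'
python3 -m creep '[[0,0,0,0,0,-0.147,120],[0,0,0,0,0,-0.147,120],[0,0,0,0,0,-0.147,120],[0,0,0,0,0,-0.147,120],[0,0,0,0,0,-0.147,120],[0,0,0,0,0,-0.147,120],[0,0,0,0,0,-0.147,120],[0,0,0,0,0,-0.147,120],[0,0,0,0,0,-0.147,120],[0,0,0,0,0,-0.147,120]]'
python3 -m creep '[[0,0,0,0,0,0,120],[0,0,0,0,0,0,120]]'
cat > look.py <<'E'
import sys
from h import *
s=sense();print(s["joint_positions"].round(3),s["position"].round(4),s["ft_torque"].round(3),s["force"].round(2),s["grip_width"])
Rt=q(s["tool_rot"]);print(Rt.round(4).tolist())
p,d=capture("wrist");cv2.imwrite(f"pics/{sys.argv[1]}.png",p);W=cloud("wrist",d,s)
h=cv2.cvtColor(p,cv2.COLOR_BGR2HSV);m=(h[...,0]<16)&(h[...,1]>150)&(W[...,2]>.228)&(W[...,2]<.246)&(np.hypot(W[...,0]-.515,W[...,1]-.137)<.03)
X=W[m];t=np.median(X[:,2]);T=X[X[:,2]>t-.003];c,r=cv2.minEnclosingCircle(T[:,:2].astype(np.float32));v,u=np.nonzero(m)
print(len(T),"z",t,"c",c,"r",r,"uv",u.mean(),v.mean(),"tool delta",(Rt.T@(np.array([*c,t])-s["position"])).round(4))
b=(W[...,2]>.215)&(W[...,2]<.2265)&(np.hypot(W[...,0]-.515,W[...,1]-.137)<.035)
if b.sum()>20:
    Y=W[b];c,r=cv2.minEnclosingCircle(Y[:,:2].astype(np.float32));print("ring",len(Y),np.median(Y[:,2]),c,r)
E
python3 look.py w2
```

```text
time_s: 3.15
position: [0.5141, 0.139, 0.3163]
tool_rot: [-0.0, -0.446, 0.895, 0.0]
force: [0.3, -0.5, -0.1]
grip_width: 0.529
time_s: 4.15
position: [0.5074, 0.148, 0.3018]
tool_rot: [0.005, 0.918, -0.396, 0.007]
force: [-15.2, 30.8, 16.8]
grip_width: 0.531
time_s: 4.35
position: [0.5042, 0.1518, 0.3025]
tool_rot: [0.005, 0.919, -0.394, 0.005]
force: [-0.0, 1.3, 1.1]
grip_width: 0.526
[ 0.35   0.811 -1.474  1.699  0.829  1.422  2.654] [0.5042 0.1518 0.3025] [ 0.117  0.061 -0.011] [-0.    1.27  1.14] 0.5257329986970464
[[0.6901, -0.7237, 0.0059], [-0.7236, -0.6901, -0.0126], [0.0132, 0.0044, -0.9999]]
1061 z 0.23926948496421963 c (0.5154190063476562, 0.13673081994056702) r 0.012551830150187016 uv 316.4107142857143 215.88010204081633 tool delta [0.0178 0.0021 0.0635]
ring 3803 0.22036366657771386 (0.5151772499084473, 0.13679727911949158) 0.02767886407673359
```

View pics/w2.png

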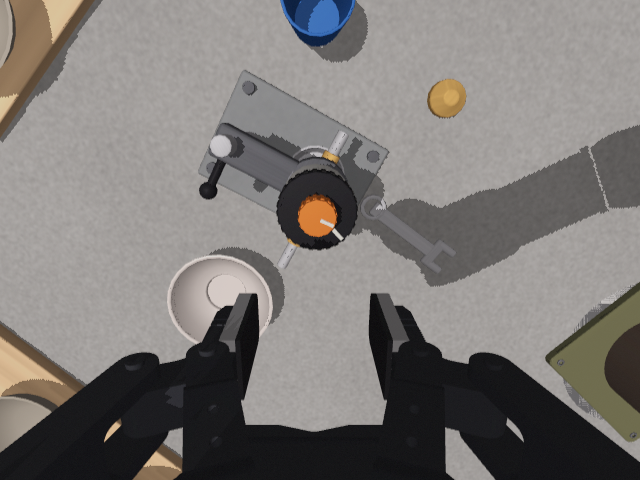

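Turning back (negative wz) raises j7, and it ran up against its limit. I'll unwind a little; clockwise turning lowers j7, so there will still be plenty of range.

```bash
python3 -m creep '[[0,0,0,0,0,0.1,120],[0,0,0,0,0,0.147,120],[0,0,0,0,0,0.147,120],[0,0,0,0,0,0.147,120],[0,0,0,0,0,0.147,120],[0,0,0,0,0,0.147,120],[0,0,0,0,0,0,120],[0,0,0,0,0,0,120]]'
python3 look.py w3
```

```text
time_s: 5.2
position: [0.5051, 0.1513, 0.3037]
tool_rot: [-0.001, -0.682, 0.732, -0.008]
force: [-0.1, -0.4, -0.4]
grip_width: 0.53
[ 0.304  0.699 -1.268  1.701  0.712  1.286  1.951] [0.5051 0.1513 0.3037] [ 0.029 -0.004 -0.014] [-0.05 -0.4  -0.36] 0.5297248904317398
[[-0.0705, -0.9975, 0.0095], [-0.9974, 0.0703, -0.0141], [0.0134, -0.0105, -0.9999]]
1038 z 0.23931210809677358 c (0.5153939723968506, 0.13670146465301514) r 0.01245093997567892 uv 297.32987910189985 222.87305699481865 tool delta [ 0.0129 -0.0107  0.0647]
ring 3710 0.22039526057390196 (0.5153571963310242, 0.13688191771507263) 0.027747327461838722
```

```bash
python3 -m creep '[[0,0,0,-0.0105,-0.0134,0,120],[0.0139,-0.0113,0,0,0,0,120],[0,0,0.02,0,0,0,120],[0,0,0.02,0,0,0,120],[0,0,0,0,0,0,120],[0,0,0,0,0,0,120]]'
python3 look.py w4
```

```text
time_s: 5.85
position: [0.5152, 0.1355, 0.2622]
tool_rot: [-0.001, -0.68, 0.733, 0.001]
force: [-0.0, -0.6, 0.2]
grip_width: 0.53
[ 0.327  0.758 -1.242  1.741  0.761  1.223  1.947] [0.5152 0.1355 0.2622] [0.043 0.011 0.011] [-0.02 -0.62  0.24] 0.5299495969165262
[[-0.0741, -0.9972, -0.0036], [-0.9973, 0.0741, 0.0003], [0.0, 0.0036, -1.0]]
1397 z 0.23926843533343284 c (0.5154280066490173, 0.1364675760269165) r 0.012490427121520042 uv 313.4723926380368 267.15644171779144 tool delta [-0.001  -0.0003  0.023 ]
ring 4727 0.2203934668936335 (0.5154779553413391, 0.13673058152198792) 0.027764862403273582
```

View pics/w4.png

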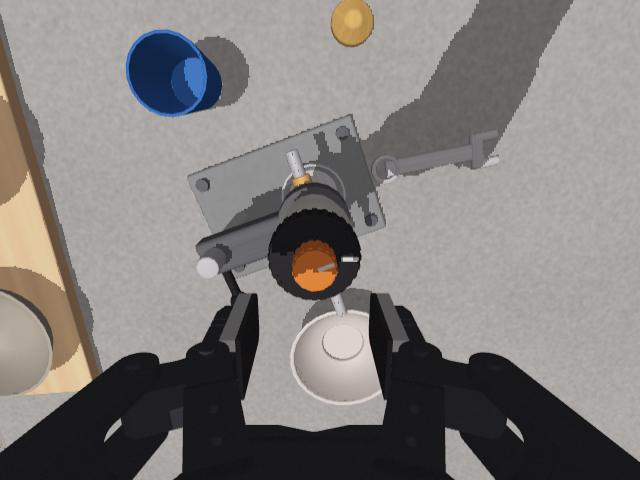

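```bash
python3 -m creep '[[-0.001,0,0.012,0,0,0,120],[0,0,0.012,0,0,0,120],[0,0,0.0117,0,0,0,120],[0,0,0,0,0,0,120]]' 20
python3 -m creep '[[0,0,0,0,0,0,170],[0,0,0,0,0,0,190],[0,0,0,0,0,0,200],[0,0,0,0,0,0,220],[0,0,0,0,0,0,255],[0,0,0,0,0,0,255],[0,0,0,0,0,0,255]]' 20
python3 look.py w5
```

```text
time_s: 6.3
position: [0.5141, 0.1352, 0.2242]
tool_rot: [-0.003, -0.68, 0.733, 0.001]
force: [-0.1, -0.3, 0.8]
grip_width: 0.532
time_s: 7.0
position: [0.5151, 0.1362, 0.2264]
tool_rot: [-0.001, -0.68, 0.733, 0.001]
force: [-0.2, 0.7, 0.2]
grip_width: 0.006
[ 0.307  0.796 -1.207  1.79   0.814  1.161  1.899] [0.5151 0.1362 0.2264] [-0.034 -0.031 -0.016] [-0.2   0.66  0.17] 0.005771196225114884
[[-0.0748, -0.9972, -0.0028], [-0.9972, 0.0748, -0.0008], [0.001, 0.0027, -1.0]]
898 z 0.23870688001446255 c (0.5154964327812195, 0.13617797195911407) r 0.012480217963457108 uv 313.86960065199673 282.4718826405868 tool delta [ 0.     -0.0004 -0.0123]
ring 5520 0.2203803416461391 (0.5156208872795105, 0.1367146521806717) 0.027968596667051315
```

View pics/w5.png

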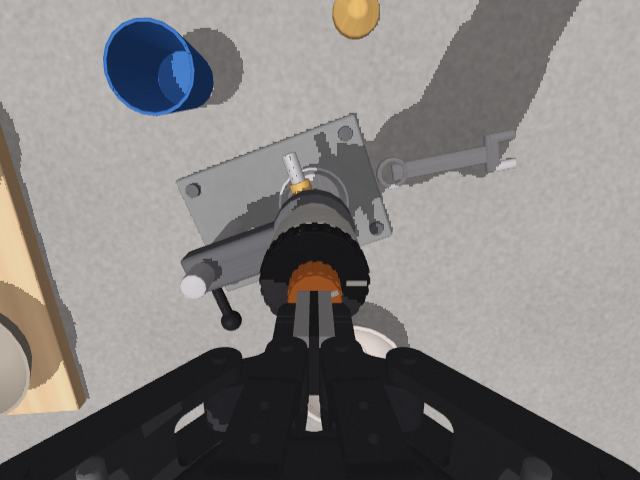

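The fingers read as fully shut, with tips at about (314,292) over the knob's near edge and no knob between the pads. I'll check the tip heights with the depth image.

```bash
python3 - <<'E'
from h import *
s=sense();p,d=capture("wrist");W=cloud("wrist",d,s);Tl=(W-s["position"])@q(s["tool_rot"])
print(s["position"],s["grip_width"],s["force"])
for v in (285,290,294,298,304,312,325,340):
    print(v,[tuple((Tl[v,u]*1000).round(0).astype(int)) for u in (290,300,306,314,322,328,338)])
for v in (294,304): print(p[v,285:345:5].tolist())
E
```

```text
[0.51507869 0.13625236 0.22635492] 0.0026473537857055664 [ 0.59814399 -0.01044371 -0.48705365]
285 [(np.int64(6), np.int64(-11), np.int64(-11)), (np.int64(7), np.int64(-7), np.int64(-13)), (np.int64(7), np.int64(-4), np.int64(-13)), (np.int64(7), np.int64(0), np.int64(-12)), (np.int64(7), np.int64(3), np.int64(-13)), (np.int64(7), np.int64(6), np.int64(-13)), (np.int64(6), np.int64(10), np.int64(-10))]
290 [(np.int64(3), np.int64(-11), np.int64(-10)), (np.int64(5), np.int64(-7), np.int64(-14)), (np.int64(5), np.int64(-4), np.int64(-13)), (np.int64(4), np.int64(0), np.int64(-13)), (np.int64(5), np.int64(3), np.int64(-13)), (np.int64(5), np.int64(6), np.int64(-13)), (np.int64(4), np.int64(10), np.int64(-13))]
294 [(np.int64(2), np.int64(-11), np.int64(-11)), (np.int64(12), np.int64(-6), np.int64(-32)), (np.int64(11), np.int64(-4), np.int64(-31)), (np.int64(12), np.int64(0), np.int64(-32)), (np.int64(12), np.int64(3), np.int64(-32)), (np.int64(12), np.int64(5), np.int64(-32)), (np.int64(3), np.int64(10), np.int64(-14))]
298 [(np.int64(1), np.int64(-11), np.int64(-13)), (np.int64(11), np
[... 1150 characters left out ...]
np.int64(8), np.int64(8), np.int64(-48))]
340 [(np.int64(14), np.int64(-8), np.int64(-68)), (np.int64(12), np.int64(-5), np.int64(-65)), (np.int64(10), np.int64(-3), np.int64(-62)), (np.int64(9), np.int64(0), np.int64(-61)), (np.int64(10), np.int64(2), np.int64(-61)), (np.int64(13), np.int64(4), np.int64(-66)), (np.int64(14), np.int64(7), np.int64(-68))]
[[49, 47, 49], [31, 78, 147], [31, 78, 148], [89, 89, 91], [89, 89, 90], [21, 20, 20], [21, 22, 21], [90, 89, 91], [89, 89, 91], [89, 89, 91], [138, 143, 146], [30, 68, 130]]
[[28, 26, 26], [28, 26, 27], [34, 32, 32], [89, 89, 92], [90, 89, 91], [22, 21, 22], [23, 22, 22], [89, 89, 91], [89, 88, 91], [89, 88, 91], [27, 26, 25], [26, 24, 25]]
```

```bash
python3 - <<'E'
from h import *
p,d=capture("side");c=p[140:260,200:380];cv2.imwrite("pics/s2.png",cv2.resize(c,None,fx=4,fy=4,interpolation=cv2.INTER_CUBIC))
E
```

```text
(no output)
```

View pics/s2.png

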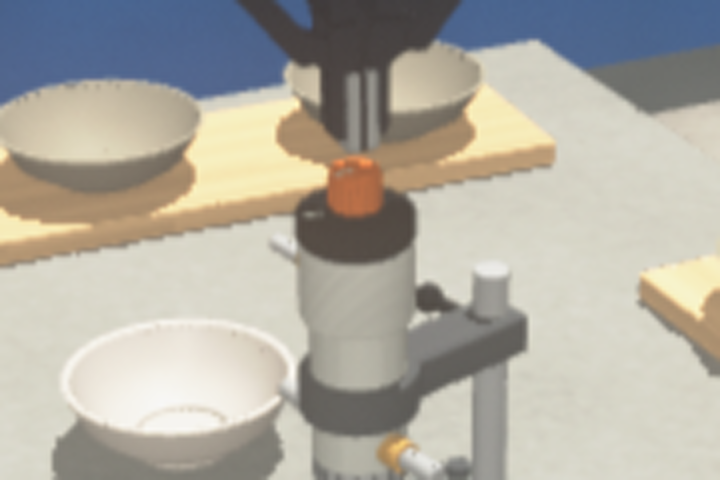

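Wrist depth puts the shut tips about 30 mm behind the reported TCP. The side view agrees, showing the tips clear above the knob, so the pads never reached it. I'll find the knob top by touch with the shut fingers, in small guarded steps.

```bash
cat > chk.py <<'E'
import sys
from workcell import sense
s=sense();fz=s["force"][2];print("z",s["position"][2].round(4),"F",s["force"].round(1),"Tz",s["ft_torque"][2].round(3));sys.exit(abs(fz)>3)
E
c="python3 -m creep"; g="python3 chk.py"
$c '[[0,0,0.003,0,0,0,255],[0,0,0.002,0,0,0,255],[0,0,0,0,0,0,255]]' >/dev/null && $g &&
$c '[[0,0,0.0015,0,0,0,255],[0,0,0,0,0,0,255]]' >/dev/null && $g &&
$c '[[0,0,0.0015,0,0,0,255],[0,0,0,0,0,0,255]]' >/dev/null && $g &&
$c '[[0,0,0.0015,0,0,0,255],[0,0,0,0,0,0,255]]' >/dev/null && $g &&
$c '[[0,0,0.0015,0,0,0,255],[0,0,0,0,0,0,255]]' >/dev/null && $g &&
$c '[[0,0,0.0015,0,0,0,255],[0,0,0,0,0,0,255]]' >/dev/null && $g &&
$c '[[0,0,0.0015,0,0,0,255],[0,0,0,0,0,0,255]]' >/dev/null && $g &&
$c '[[0,0,0.0015,0,0,0,255],[0,0,0,0,0,0,255]]' >/dev/null && $g &&
$c '[[0,0,0.0015,0,0,0,255],[0,0,0,0,0,0,255]]' >/dev/null && $g
```

```text
z 0.2209 F [0.4 0.6 0. ] Tz -0.022False
```

```bash
sed -i 's/sys.exit(abs(fz)>3)/sys.exit(int(abs(fz)>3))/' chk.py
c="python3 -m creep"; g="python3 chk.py"
$c '[[0,0,0.0015,0,0,0,255],[0,0,0,0,0,0,255]]' >/dev/null && $g &&
$c '[[0,0,0.0015,0,0,0,255],[0,0,0,0,0,0,255]]' >/dev/null && $g &&
$c '[[0,0,0.0015,0,0,0,255],[0,0,0,0,0,0,255]]' >/dev/null && $g &&
$c '[[0,0,0.0015,0,0,0,255],[0,0,0,0,0,0,255]]' >/dev/null && $g &&
$c '[[0,0,0.0015,0,0,0,255],[0,0,0,0,0,0,255]]' >/dev/null && $g &&
$c '[[0,0,0.0015,0,0,0,255],[0,0,0,0,0,0,255]]' >/dev/null && $g &&
$c '[[0,0,0.0015,0,0,0,255],[0,0,0,0,0,0,255]]' >/dev/null && $g &&
$c '[[0,0,0.0015,0,0,0,255],[0,0,0,0,0,0,255]]' >/dev/null && $g
```

```text
z 0.2196 F [-0.4  0.7  0. ] Tz 0.014
z 0.2182 F [-0.4  0.2 -0.4] Tz 0.017
z 0.2166 F [ 1.1  0.2 -0. ] Tz -0.016
z 0.2153 F [-0.8 -0.6 -0.2] Tz -0.009
z 0.2151 F [-1.3 -2.5  9.8] Tz -0.045
```

Contact came at TCP z 0.215, so the shut tips really sit about 25 mm behind the reported TCP. I'll back off, open, go down to TCP z 0.202 (tips about 0.228, 7 mm above the ring) and grip.

```bash
python3 -m creep '[[0,0,-0.012,0,0,0,255],[0,0,0,0,0,0,120],[0,0,0,0,0,0,120],[0,0,0,0,0,0,120],[0,0,0,0,0,0,120]]' 20
python3 chk.py
python3 -m creep '[[0,0,0.008,0,0,0,120],[0,0,0.008,0,0,0,120],[0,0,0.008,0,0,0,120],[0,0,0,0,0,0,120],[0,0,0,0,0,0,120]]'
python3 chk.py
python3 -m creep '[[0,0,0,0,0,0,160],[0,0,0,0,0,0,180],[0,0,0,0,0,0,200],[0,0,0,0,0,0,220],[0,0,0,0,0,0,255],[0,0,0,0,0,0,255],[0,0,0,0,0,0,255]]' 20
python3 look.py w6
```

```text
time_s: 8.95
position: [0.5149, 0.1361, 0.2254]
tool_rot: [-0.002, -0.68, 0.733, 0.001]
force: [-0.2, 0.4, -0.1]
grip_width: 0.525
z 0.2254 F [-0.2  0.4 -0.1] Tz 0.009
time_s: 9.45
position: [0.5148, 0.1363, 0.2015]
tool_rot: [-0.002, -0.68, 0.733, 0.001]
force: [-0.5, 0.4, 0.3]
grip_width: 0.528
z 0.2015 F [-0.5  0.4  0.3] Tz -0.032
time_s: 10.15
position: [0.5147, 0.1365, 0.2022]
tool_rot: [-0.001, -0.68, 0.733, 0.001]
force: [-3.1, -0.8, 5.1]
grip_width: 0.267
[ 0.294  0.824 -1.183  1.82   0.853  1.12   1.867] [0.5147 0.1365 0.2022] [-0.103  0.667 -0.049] [-3.07 -0.82  5.13] 0.2669896790074171
[[-0.0744, -0.9972, -0.0029], [-0.9972, 0.0744, -0.0007], [0.0009, 0.0029, -1.0]]
2627 z 0.23924590038973012 c (0.5152018666267395, 0.13654063642024994) r 0.012676003389060497 uv 312.77890402280644 320.4209692746278 tool delta [-0.0001 -0.0003 -0.037 ]
ring 5326 0.2203349473182911 (0.5148805975914001, 0.13673199713230133) 0.028146520256996155
```

View pics/w6.png

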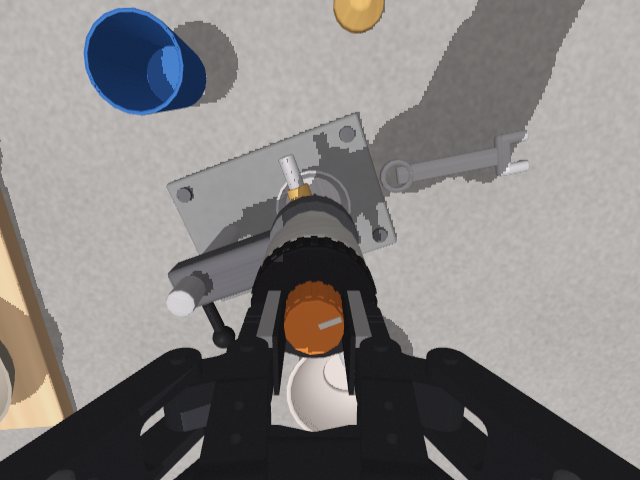

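The knob is gripped: the opening reads 0.267 (about 23 mm), and the white line at (330,323) points along tool +y. The seat is at least 0.6 rad away, so I'll turn 0.45 rad first and read the torque.

```bash
cat > tq.py <<'E'
import sys,numpy as np
from h import *
lim=float(sys.argv[1]) if len(sys.argv)>1 else 9
L=[]
for i in range(4):
    s=sense();L.append([*s["ft_torque"],*s["force"],s["joint_efforts"][6]]);p,d=capture("wrist")
L=np.array(L).mean(0);Rt=q(s["tool_rot"])
# white line angle in tool xy about the knob centre
W=cloud("wrist",d,s);T=(W-s["position"])@Rt
hsv=cv2.cvtColor(p,cv2.COLOR_BGR2HSV)
m=(hsv[...,1]<60)&(abs(W[...,2]-.2395)<.003)&(np.hypot(W[...,0]-.5153,W[...,1]-.1366)<.0105)&(hsv[...,2]>110)
c=Rt.T@(np.array([.5153,.1366,.2393])-s["position"])
a=np.degrees(np.arctan2(*(T[m].mean(0)-c)[[1,0]])) if m.sum()>4 else None
th=np.arctan2(Rt[1,0],Rt[0,0])
print("t",round(s["time_s"],2),"yaw_cw",round(-th,4),"Tz",L[2].round(3),"j7eff",L[6].round(4),"F",L[3:6].round(1),"j7",s["joint_positions"][6].round(3),"j3",s["joint_positions"][2].round(3),"xyz",s["position"].round(4),"w",round(s["grip_width"],3),"line",a,m.sum())
sys.exit(int(abs(L[2])>lim))
E
python3 tq.py
python3 -m creep '[[0,0,0,0,0,0.045,255],[0,0,0,0,0,0.045,255],[0,0,0,0,0,0.045,255],[0,0,0,0,0,0.045,255],[0,0,0,0,0,0.045,255],[0,0,0,0,0,0.045,255],[0,0,0,0,0,0.045,255],[0,0,0,0,0,0.045,255],[0,0,0,0,0,0.045,255],[0,0,0,0,0,0.045,255]]' >/dev/null; python3 tq.py
```

```text
t 10.35 yaw_cw 1.6454 Tz -0.045 j7eff 0.0116 F [-2.7 -0.6  5.9] j7 1.867 j3 -1.183 xyz [0.5148 0.1365 0.2022] w 0.268 line 67.4323264982485 115
t 11.55 yaw_cw 2.0952 Tz -0.018 j7eff 0.0231 F [-3.  -0.6  5.9] j7 1.482 j3 -1.075 xyz [0.5144 0.1365 0.2022] w 0.269 line 67.87447497992163 113
```

Turning is clean with no slip: the white line stays at 67° in the tool frame, and running free Tz reads about -0.02. From here I'll turn in 0.08 rad steps, checking torque after each.

```bash
sed -i 's/int(abs(L\[2\])>lim)/int(L[2]>lim or abs(L[3:6]).max()>15)/' tq.py
c="python3 -m creep"; g="python3 tq.py 0.04"
$c '[[0,0,0,0,0,0.03,255],[0,0,0,0,0,0.03,255],[0,0,0,0,0,0.03,255]]' >/dev/null && $g &&
$c '[[0,0,0,0,0,0.03,255],[0,0,0,0,0,0.03,255],[0,0,0,0,0,0.02,255]]' >/dev/null && $g &&
$c '[[0,0,0,0,0,0.03,255],[0,0,0,0,0,0.03,255],[0,0,0,0,0,0.02,255]]' >/dev/null && $g &&
$c '[[0,0,0,0,0,0.03,255],[0,0,0,0,0,0.03,255],[0,0,0,0,0,0.02,255]]' >/dev/null && $g &&
$c '[[0,0,0,0,0,0.03,255],[0,0,0,0,0,0.03,255],[0,0,0,0,0,0.02,255]]' >/dev/null && $g
```

```text
t 12.05 yaw_cw 2.1851 Tz 0.006 j7eff 0.0159 F [-3.7 -0.5  5.4] j7 1.406 j3 -1.053 xyz [0.5144 0.1366 0.2022] w 0.265 line 68.09677415090589 114
t 12.55 yaw_cw 2.265 Tz -0.003 j7eff -0.0114 F [-3.6 -0.5  6.3] j7 1.339 j3 -1.033 xyz [0.5143 0.1366 0.2022] w 0.271 line 67.50141940827902 115
t 13.05 yaw_cw 2.3449 Tz -0.023 j7eff -0.0114 F [-3.7 -0.2  5.8] j7 1.272 j3 -1.012 xyz [0.5143 0.1367 0.2022] w 0.265 line 67.1905695623093 111
t 13.55 yaw_cw 2.4249 Tz 0.01 j7eff -0.011 F [-3.4  0.   6. ] j7 1.205 j3 -0.992 xyz [0.5142 0.1367 0.2022] w 0.266 line 68.09046119241684 113
t 14.05 yaw_cw 2.5048 Tz 0.007 j7eff -0.0108 F [-4.   0.3  5.8] j7 1.138 j3 -0.971 xyz [0.5142 0.1368 0.2022] w 0.268 line 68.08524885630518 115
```

```bash
c="python3 -m creep"; g="python3 tq.py 0.05"
$c '[[0,0,0,0,0,0.03,255],[0,0,0,0,0,0.03,255],[0,0,0,0,0,0.02,255]]' >/dev/null && $g &&
$c '[[0,0,0,0,0,0.03,255],[0,0,0,0,0,0.03,255],[0,0,0,0,0,0.02,255]]' >/dev/null && $g &&
$c '[[0,0,0,0,0,0.03,255],[0,0,0,0,0,0.03,255],[0,0,0,0,0,0.02,255]]' >/dev/null && $g &&
$c '[[0,0,0,0,0,0.03,255],[0,0,0,0,0,0.03,255],[0,0,0,0,0,0.02,255]]' >/dev/null && $g &&
$c '[[0,0,0,0,0,0.03,255],[0,0,0,0,0,0.03,255],[0,0,0,0,0,0.02,255]]' >/dev/null && $g &&
$c '[[0,0,0,0,0,0.03,255],[0,0,0,0,0,0.03,255],[0,0,0,0,0,0.02,255]]' >/dev/null && $g &&
$c '[[0,0,0,0,0,0.03,255],[0,0,0,0,0,0.03,255],[0,0,0,0,0,0.02,255]]' >/dev/null && $g &&
$c '[[0,0,0,0,0,0.03,255],[0,0,0,0,0,0.03,255],[0,0,0,0,0,0.02,255]]' >/dev/null && $g
```

```text
t 14.55 yaw_cw 2.5848 Tz 0.016 j7eff -0.0108 F [-4.3  0.   6.2] j7 1.072 j3 -0.95 xyz [0.5142 0.1368 0.2022] w 0.264 line 68.054929164429 115
t 15.05 yaw_cw 2.6647 Tz -0.005 j7eff -0.0107 F [-4.2  0.6  6.4] j7 1.006 j3 -0.929 xyz [0.5142 0.1369 0.2022] w 0.267 line 68.37524168858347 115
t 15.55 yaw_cw 2.7446 Tz 0.013 j7eff -0.0105 F [-4.   0.5  6.2] j7 0.94 j3 -0.908 xyz [0.5141 0.1369 0.2022] w 0.264 line 68.01300472452074 114
t 16.05 yaw_cw 2.8246 Tz 0.016 j7eff -0.0103 F [-4.2  0.1  5.9] j7 0.874 j3 -0.887 xyz [0.5141 0.137  0.2022] w 0.268 line 68.11525548194287 115
t 16.55 yaw_cw 2.9046 Tz -0.016 j7eff -0.0102 F [-4.2  0.7  6. ] j7 0.808 j3 -0.865 xyz [0.5141 0.137  0.2022] w 0.271 line 67.34754437746109 115
t 17.05 yaw_cw 2.9844 Tz -0.019 j7eff -0.01 F [-4.2  0.4  5.8] j7 0.743 j3 -0.844 xyz [0.5141 0.1371 0.2022] w 0.27 line 68.04545265968872 114
t 17.55 yaw_cw 3.0644 Tz 0.002 j7eff -0.0098 F [-4.7  0.5  5.8] j7 0.677 j3 -0.822 xyz [0.5141 0.1372 0.2022] w 0.271 line 68.31385805816417 115
t 18.05 yaw_cw -3.1388 Tz 0.004 j7eff -0.0095 F [-4.   0.8  5.7] j7 0.612 j3 -0.8 xyz [0.5141 0.1372 0.2022] w 0.267 line 68.43971612534271 110
```

```bash
c="python3 -m creep"; g="python3 tq.py 0.05"
$c '[[0,0,0,0,0,0.03,255],[0,0,0,0,0,0.03,255],[0,0,0,0,0,0.02,255]]' >/dev/null && $g &&
$c '[[0,0,0,0,0,0.03,255],[0,0,0,0,0,0.03,255],[0,0,0,0,0,0.02,255]]' >/dev/null && $g &&
$c '[[0,0,0,0,0,0.03,255],[0,0,0,0,0,0.03,255],[0,0,0,0,0,0.02,255]]' >/dev/null && $g &&
$c '[[0,0,0,0,0,0.03,255],[0,0,0,0,0,0.03,255],[0,0,0,0,0,0.02,255]]' >/dev/null && $g &&
$c '[[0,0,0,0,0,0.03,255],[0,0,0,0,0,0.03,255],[0,0,0,0,0,0.02,255]]' >/dev/null && $g &&
$c '[[0,0,0,0,0,0.03,255],[0,0,0,0,0,0.03,255],[0,0,0,0,0,0.02,255]]' >/dev/null && $g &&
$c '[[0,0,0,0,0,0.03,255],[0,0,0,0,0,0.03,255],[0,0,0,0,0,0.02,255]]' >/dev/null && $g &&
$c '[[0,0,0,0,0,0.03,255],[0,0,0,0,0,0.03,255],[0,0,0,0,0,0.02,255]]' >/dev/null && $g
```

```text
t 18.55 yaw_cw -3.0589 Tz 0.012 j7eff -0.0092 F [-4.3  1.   5.4] j7 0.548 j3 -0.778 xyz [0.5141 0.1373 0.2022] w 0.274 line 68.04217945562759 115
t 19.05 yaw_cw -2.9788 Tz 0.01 j7eff -0.009 F [-4.4  0.9  5.9] j7 0.483 j3 -0.756 xyz [0.5141 0.1373 0.2022] w 0.271 line 67.86258827143551 113
t 19.55 yaw_cw -2.8989 Tz -0.002 j7eff -0.0087 F [-4.   1.3  5.8] j7 0.418 j3 -0.734 xyz [0.5141 0.1374 0.2022] w 0.267 line 67.5404051019765 114
t 20.05 yaw_cw -2.819 Tz -0.018 j7eff -0.0082 F [-3.7  1.4  5.2] j7 0.354 j3 -0.711 xyz [0.5141 0.1374 0.2022] w 0.271 line 67.20680950109075 112
t 20.55 yaw_cw -2.739 Tz 0.003 j7eff -0.0081 F [-3.8  1.8  5.5] j7 0.29 j3 -0.689 xyz [0.5142 0.1375 0.2022] w 0.267 line 68.27885266459923 113
t 21.05 yaw_cw -2.6591 Tz -0.005 j7eff -0.0077 F [-4.1  1.5  5.1] j7 0.226 j3 -0.666 xyz [0.5142 0.1376 0.2022] w 0.269 line 67.899005349713 111
t 21.55 yaw_cw -2.5793 Tz 0.014 j7eff -0.0047 F [-4.1  1.6  5.6] j7 0.163 j3 -0.643 xyz [0.5142 0.1376 0.2022] w 0.266 line 67.82232332853292 114
t 22.05 yaw_cw -2.4993 Tz 0.015 j7eff -0.007 F [-3.8  1.9  5.1] j7 0.099 j3 -0.621 xyz [0.5142 0.1376 0.2022] w 0.267 line 67.60123651377923 114
```

```bash
c="python3 -m creep"; g="python3 tq.py 0.05"
$c '[[0,0,0,0,0,0.03,255],[0,0,0,0,0,0.03,255],[0,0,0,0,0,0.02,255]]' >/dev/null && $g &&
$c '[[0,0,0,0,0,0.03,255],[0,0,0,0,0,0.03,255],[0,0,0,0,0,0.02,255]]' >/dev/null && $g &&
$c '[[0,0,0,0,0,0.03,255],[0,0,0,0,0,0.03,255],[0,0,0,0,0,0.02,255]]' >/dev/null && $g &&
$c '[[0,0,0,0,0,0.03,255],[0,0,0,0,0,0.03,255],[0,0,0,0,0,0.02,255]]' >/dev/null && $g &&
$c '[[0,0,0,0,0,0.03,255],[0,0,0,0,0,0.03,255],[0,0,0,0,0,0.02,255]]' >/dev/null && $g &&
$c '[[0,0,0,0,0,0.03,255],[0,0,0,0,0,0.03,255],[0,0,0,0,0,0.02,255]]' >/dev/null && $g &&
$c '[[0,0,0,0,0,0.03,255],[0,0,0,0,0,0.03,255],[0,0,0,0,0,0.02,255]]' >/dev/null && $g &&
$c '[[0,0,0,0,0,0.03,255],[0,0,0,0,0,0.03,255],[0,0,0,0,0,0.02,255]]' >/dev/null && $g
```

```text
t 22.55 yaw_cw -2.4193 Tz 0.003 j7eff -0.0071 F [-3.9  1.5  5.8] j7 0.035 j3 -0.598 xyz [0.5143 0.1377 0.2022] w 0.264 line 67.73624627171442 114
t 23.05 yaw_cw -2.3394 Tz -0.007 j7eff -0.0068 F [-4.2  2.3  5.1] j7 -0.028 j3 -0.575 xyz [0.5143 0.1377 0.2022] w 0.263 line 67.74400354279881 113
t 23.55 yaw_cw -2.2598 Tz 0.034 j7eff -0.0546 F [-3.9  1.8  4.9] j7 -0.091 j3 -0.552 xyz [0.5144 0.1378 0.2022] w 0.268 line 67.94942373807349 113
t 24.05 yaw_cw -2.1802 Tz 0.131 j7eff -0.1371 F [-4.   2.5  5.4] j7 -0.153 j3 -0.529 xyz [0.5144 0.1378 0.2022] w 0.272 line 67.86302174108103 113
```

The needle has met its seat, at a tool yaw of about -2.29. The torque has risen 0.13 N m above free running. A small 0.025 rad more will make snug certain, held briefly.

```bash
python3 -m creep '[[0,0,0,0,0,0.015,255],[0,0,0,0,0,0.01,255],[0,0,0,0,0,0,255]]' >/dev/null; python3 tq.py
```

```text
t 24.55 yaw_cw -2.1553 Tz 0.128 j7eff -0.1617 F [-3.8  2.6  5.1] j7 -0.173 j3 -0.521 xyz [0.5144 0.1378 0.2022] w 0.268 line 67.43476623912437 111
```

```bash
python3 -m creep '[[0,0,0,0,0,0.015,255],[0,0,0,0,0,0.015,255],[0,0,0,0,0,0,255]]' >/dev/null; python3 tq.py
```

```text
t 25.05 yaw_cw -2.1255 Tz 0.192 j7eff -0.1952 F [-3.9  2.6  5. ] j7 -0.196 j3 -0.513 xyz [0.5145 0.1378 0.2022] w 0.269 line 66.88530244628075 111
```

It is snug, at 0.19 to 0.20 N m in all. I'll now open by 1.73 rad: a quarter turn back from first contact at -2.29.

```bash
python3 -m creep '[[0,0,0,0,0,-0.06,255],[0,0,0,0,0,-0.09,255],[0,0,0,0,0,-0.09,255],[0,0,0,0,0,-0.09,255],[0,0,0,0,0,-0.09,255],[0,0,0,0,0,-0.09,255],[0,0,0,0,0,-0.09,255],[0,0,0,0,0,-0.09,255],[0,0,0,0,0,-0.09,255],[0,0,0,0,0,-0.09,255]]' >/dev/null; python3 tq.py
python3 -m creep '[[0,0,0,0,0,-0.09,255],[0,0,0,0,0,-0.09,255],[0,0,0,0,0,-0.09,255],[0,0,0,0,0,-0.09,255],[0,0,0,0,0,-0.09,255],[0,0,0,0,0,-0.09,255],[0,0,0,0,0,-0.09,255],[0,0,0,0,0,-0.09,255],[0,0,0,0,0,-0.06,255],[0,0,0,0,0,0,255]]' >/dev/null; python3 tq.py
```

```text
t 26.25 yaw_cw -2.9947 Tz -0.002 j7eff -0.0426 F [-4.9  1.4  7. ] j7 0.495 j3 -0.762 xyz [0.5141 0.1373 0.2022] w 0.267 line 67.98082042016142 115
t 27.45 yaw_cw 2.5093 Tz 0.032 j7eff 0.0587 F [-4.4 -0.2  7.1] j7 1.134 j3 -0.972 xyz [0.5142 0.1368 0.2022] w 0.268 line 67.74142655787577 116
```

```bash
python3 -m creep '[[0,0,0,0,0,-0.04,255],[0,0,0,0,0,-0.04,255],[0,0,0,0,0,0,255]]' >/dev/null; python3 tq.py
python3 -m creep '[[0,0,0,0,0,0,180],[0,0,0,0,0,0,130],[0,0,0,0,0,0,120],[0,0,0,0,0,0,120],[0,0,0,0,0,0,120]]'; python3 tq.py
python3 -m creep '[[0,0,-0.02,0,0,0,120],[0,0,-0.03,0,0,0,120],[0,0,-0.03,0,0,0,120],[0,0,-0.03,0,0,0,120],[0,0,0,0,0,0,120],[0,0,0,0,0,0,120]]'
python3 look.py w7;python3 tq.py
```

```text
t 27.95 yaw_cw 2.4293 Tz 0.041 j7eff 0.0241 F [-4.8  0.2  6.8] j7 1.2 j3 -0.993 xyz [0.5143 0.1367 0.2022] w 0.268 line 67.88636777969694 114
time_s: 28.5
position: [0.5152, 0.136, 0.2017]
tool_rot: [-0.001, -0.348, 0.938, 0.0]
force: [-0.3, -0.1, -0.1]
grip_width: 0.529
t 28.65 yaw_cw 2.4306 Tz 0.019 j7eff 0.0004 F [-0.1 -0.5 -0.5] j7 1.2 j3 -0.991 xyz [0.5151 0.1362 0.2018] w 0.531 line 67.49962458327137 114
time_s: 29.3
position: [0.5154, 0.1363, 0.3121]
tool_rot: [-0.001, -0.348, 0.937, -0.0]
force: [-1.2, -0.1, 0.6]
grip_width: 0.526
[ 0.275  0.622 -1.084  1.666  0.581  1.217  1.338] [0.5154 0.1363 0.3121] [-0.053 -0.061  0.034] [-1.21 -0.11  0.62] 0.5260381642579853
[[-0.7578, -0.6525, -0.0018], [-0.6525, 0.7578, -0.001], [0.002, 0.0004, -1.0]]
925 z 0.23926655541882208 c (0.5155388712882996, 0.136611208319664) r 0.012554092332720757 uv 314.4735349716446 237.90170132325142 tool delta [-0.0004  0.0001  0.0728]
ring 3338 0.22039231044733498 (0.5156075954437256, 0.13684646785259247) 0.02782696671783924
t 29.5 yaw_cw 2.4304 Tz -0.002 j7eff -0.0004 F [-0.4 -0.  -0.3] j7 1.339 j3 -1.083 xyz [0.5148 0.1358 0.3106] w 0.526 line 68.39129140027218 44
```

View pics/w7.png

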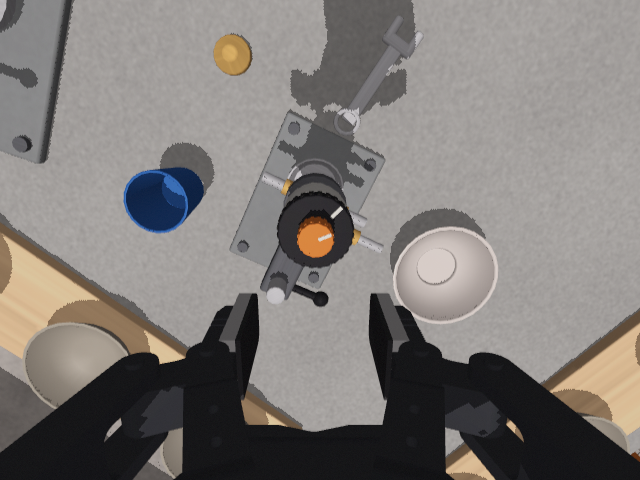

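Released cleanly. The view shows the knob line at (325,238) and the ring mark at (337,213), with all bystanders apparently undisturbed. As a last check I'll compare the ring mark's world angle before and after, and the bystanders in the scene camera.

```bash
python3 - <<'E'
from h import *
m=camera_model("wrist");K=m["camera_matrix"];T=m["T_tool_cam"]
D=dict(w1=([.4774,.1836,.3159],[[-.966,.259,-.001],[.259,.966,0],[.001,0,-1]]),w3=([.5051,.1513,.3037],[[-0.0705,-0.9975,0.0095],[-0.9974,0.0703,-0.0141],[0.0134,-0.0105,-0.9999]]),w4=([.5152,.1355,.2622],[[-0.0741,-0.9972,-0.0036],[-0.9973,0.0741,0.0003],[0,0.0036,-1]]),w7=([.5154,.1363,.3121],[[-0.7578,-0.6525,-0.0018],[-0.6525,0.7578,-0.001],[0.002,0.0004,-1]]))
v,u=np.mgrid[:480,:640]
for n,(p,Rt) in D.items():
    im=cv2.imread(f"pics/{n}.png");Rt=np.array(Rt);M=Rt@T[:3,:3];o=Rt@T[:3,3]+p
    r=np.stack([(u-K[0,2])/K[0,0],-(v-K[1,2])/K[1,1],-np.ones_like(u)],-1)@M.T
    X=o+r*((.221-o[2])/r[...,2])[...,None];e=X[...,:2]-[.5154,.1367];rad=np.hypot(e[...,0],e[...,1])
    w=(rad>.0195)&(rad<.0262)&(im.min(2)>140);c=e[w].mean(0)
    print(n,w.sum(),"mark angle deg",np.degrees(np.arctan2(c[1],c[0])).round(1),"r",np.hypot(*c).round(4))
a=cv2.imread("pics/scene.png");b,_=capture("scene");d=cv2.absdiff(a,b).max(2)
for k,(x,y) in dict(bowl=(380,198),cup=(360,308),cap=(278,297),spanner=(285,241)).items():
    t=a[y-20:y+20,x-25:x+25];R_=cv2.matchTemplate(b[y-35:y+35,x-40:x+40],t,cv2.TM_CCOEFF_NORMED);_,mx,_,l=cv2.minMaxLoc(R_);print(k,mx,(l[0]-15,l[1]-15))
s=sense();print(s["time_s"],s["joint_velocities"].round(3))
E
```

```text
w1 44 mark angle deg -174.6 r 0.0036
w3 0 mark angle deg nan r nan
w4 28 mark angle deg 173.8 r 0.0215
w7 39 mark angle deg 175.9 r 0.0227
bowl 0.9997132420539856 (0, 0)
cup 0.9992826581001282 (0, 0)
cap 0.9992926120758057 (0, 0)
spanner 0.36106759309768677 (15, -7)
29.6 [-0.001 -0.004 -0.004 -0.006 -0.003  0.001  0.   ]<stdin>:9: RuntimeWarning: Mean of empty slice.
  ret = um.true_divide(
```

```bash
python3 -c "
from workcell import *
print(hand_in())"
```

```text
the job is handed in; nothing more can be done
None
```

I set the needle and handed the job in at about 29.6 s. The orange knob is about a quarter turn open and the gripper is clear above the gun.

**What I did:** I chose the smaller gun, whose knob top measured 0.239 m against the 0.240 m given. I gripped the knob at 20 N and turned it clockwise in small torque-checked steps. The needle met its seat about 2.35 rad from the start. I ran it up to about 0.19 N m, opened to about 1.56 rad from first contact, then let go and lifted away.

**Last checks:**
- **Slip:** The knob's white line stayed at 67–68° in the gripper throughout, so there was no real slip. That angle did not change on release.
- **Black ring:** Its mark measured 173.8° before and 175.9° after, about 0.8 mm at the mark. The 'before' view came from only a few pixels. Two earlier views gave no usable reading.
- **Bystanders:** Bowl, cup and spare cap showed no shift in the scene camera. The spanner check failed (match only 0.36), most likely because the arm's shadow now falls across it. The wrist view showed nothing amiss, and the reported tool height was never below 0.2 m, but I did not measure its position again.

**What went wrong on the way:**
- Winding the wrist back ran joint 7 against its limit, and joint 3 read -1.474 against its range end of -1.47. I backed off, and nothing reported a fault.
- The first grip closed on air, because the fingertips sit about 25 mm behind the reported tool point. I corrected this by touching the knob's top gently, with about 10 N.

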